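# Index and lock the sample carousel

### The arm

A 7-joint arm with a two-finger parallel gripper is mounted at the origin on the work surface. World frame = base frame: x ahead of the robot, y to its left, z up, the work surface at z = 0. Lengths are in m, angles in rad, forces in N, time in s.
With the tool pointing down it reaches from about 0.35 to 0.9 m from the base axis. Payload 19.9 kg.
Tool frame: the origin (TCP) lies between the finger pads; the fingertips stand 11 mm ahead of it and the grasp point (between the pads) lies 8 mm behind it; z points along the fingers, y is the direction in which the jaws open and shut (so a half turn about z gives the same grasp; the last joint's range is limited). The gripper opens to 94 mm and grips with 3 to 60 N. Pads are 16 mm wide; open, the fingers measure 119 mm over their backs; the gripper's body (75 mm by 177 mm) begins 78 mm behind the grasp point.
Start: joints at [-1.28, 0.417, -0.01, 1.614, 0.005, 1.111, -0.053], TCP at [0.204, 0.591, 0.216] pointing down, gripper open.
Joint ranges: [-2.81, 2.81], [-0.39, 2.02], [-1.27, 1.25], [0.06, 2.57], [-1.19, 4.33], [0.19, 2], [-2.82, 2.82]. Speed limits (rad/s): [1.89, 1.89, 2.39, 2.39, 3.01, 3.01, 3.01].

### API

Orientations are given as a rotation vector (axis times angle).
In Python, from cell import * gives the robot as it stands. The module is installed in compiled form; this text tells all that it offers.
- The arm moves only by the tool servo_tool, never from a script. Its arguments are lists of equal length, an entry for each row: "translation": the shift along the world's x, y, z in cm, a list of three; "roll": the turn about the world's z in degrees. In form: {"translation": [[x, y, z], ...], "roll": [roll, ...]}. A call has 1 to 20 rows; each row is the pose to reach, as a shift and turn from the pose commanded when the call began; what a row does not reach only later rows make up. A row lasts 1/10 s, in which the tool goes at most 50 mm and 8.59 degrees, less where a joint would pass 70% of its speed; a pose out of reach is approached as far as the arm can. A call with a gripper value outside its range is refused whole. "gripper" is the opening, from -1 (shut) to 1 (fully open), set as the call begins (left out, the last holds). The fingers move at their own pace and stop on an object; the grip force is fixed at half the most. Time passes only in rows, so rows that repeat a pose let the fingers close. It gives the time, the measured TCP pose, the force and the opening at its end, in the units of the state.
- get_state(): the state, without advancing time (a new reading comes with each control period).
- read_camera(name): name is "scene" or "top"; returns the picture (480x640x3 uint8, red, green, blue); there is no depth.
- get_calibration(name): a dict with "mtx" (3x3 intrinsics, pixels), "camera_from_world" (4x4, takes a point from world to camera coordinates). Camera axes: x right, y down, z forward; pixel columns grow to the right and rows downward; lengths in m; the calibration is good to about 2 mm. A picture is of the moment at which its call begins. get_calibration takes no time and is no camera call.
- hand_in(): hands the job in, once; it reports no verdict.
The state is a dict: "t": time; "joint_pos": joint angles; "qd": joint speeds; "tau": joint torques, N m; "tool_pos": TCP position; "orientation": TCP orientation; "force": force on the tool from outside, world axes, zero at the start; "moment": the same for the moment, N m; "width": opening from 0.0 (shut) to 1.0 (fully open).
Only numpy, scipy, OpenCV 4.12 (cv2) and the standard library are available. Lean on these libraries where they do the work, as an engineer would, in place of code of your own. Each camera call takes 0.05 s, during which the arm holds its last target.

### The job

First stand the red-headed locking pin in the steel guide funnel on the sample carousel, so that it rests on the hidden ring inside. Then, by its black crank grip, turn the dial the shorter way round to bring the orange sample to the funnel; the ring's notch may come up to 26 degrees before or after it, so feel slowly through that stretch until the pin drops in and blocks the dial, and stop at once without straining the pin. Leave the pin dropped home, the dial locked and the neighbouring glassware undisturbed.

Things in the scene. Friction and masses are not known exactly. Their poses are not given: they have to be found in the camera images.
- housing: Blue carousel instrument, 290 x 290 mm, white top cover at 53 mm height, fixed to the bench (place and yaw vary). Origin: centre of its underside, under the dial's axis; z up; its +y axis points to the side that carries the steel guide funnel. The guide's axis is at x = 0, y = 118 mm in this frame.
- carousel: Aluminium dial, 190 mm diameter, top at 55 mm, six coloured samples and a crank; turns endlessly, no stops, friction about 0.06 N m. Origin: on its vertical axis, at bench height; orange sample on its +y axis, crank on its -y. Yaw equal to the housing's puts orange at the guide; it starts 0.95 rad or more away, either side. A ring with one notch is clamped to it, hidden under the cover.
- orange_mark (a point): Centre of the top of the orange sample square (16 mm) on the dial, 78 mm from the dial's axis.
- crank_grip (a point): Point to grip on the black crank grip, at 88 mm height on its axis: an upright sleeve, 16 mm diameter, from 62 to 105 mm height, that spins freely on its stem, so the gripper need not turn with the dial; 55 mm from the dial's axis, across from the orange sample.
- guide_mouth (a point): Centre of the mouth of the steel guide funnel, 75 mm above the bench, 118 mm from the dial's axis. 27 mm mouth (33 outside) narrowing to a 14 mm bore, down to the hidden ring, top at 43 mm. Under it the ring's notch (15 mm wide) lets the pin drop 13 mm more and block the dial both ways. The notch comes 0.2 to 0.45 rad before or after the orange sample: find it by feel.
- pin: Loose pin, 40 g: steel shank 12 mm diameter, 50 mm long, tapered foot; red head 20 mm diameter, 22 mm high. Origin: centre of the foot's underside; z towards the head. Starts upright in the grey block, foot at 5 mm, hole 30 mm deep. Foot at 43 mm height when standing in the guide on the ring, 30 mm when dropped home. Strained if pressed over 10 N on the ring (about 21 N at the crank once blocked).
- pin_head (a point): Centre of the pin's red head, 61 mm above the pin's foot: where to grip it.
- block: Grey plastic parking block 60 x 60 x 35 mm, fixed, that holds the pin at its centre at the start. Origin: centre of its underside. It and the flask swap places from run to run.
- flask: Glass conical flask, 76 mm diameter at the foot, 110 mm high, loose bystander. Origin: centre of its underside.
- dish: Glass dish, 90 mm diameter, 16 mm high, loose bystander. Origin: centre of its underside.
- cap: Orange screw cap, 36 mm diameter, 15 mm high, loose bystander. Origin: centre of its underside.

How it is judged:
By the outcome, as a careful person would: the job done as asked, in the order asked, and still so for the second after the job is handed in, with the robot touching nothing.
It also fails if it takes over 61 s, if anything falls off the work surface, if the arm or the gripper's body presses on something with over 40 N, if the wrist force passes 120 N, or if a joint passes its speed limit or range.

## Working session

There is one attempt and no reset: what is moved stays moved. The work goes in short steps, Python scripts to look and compute and a tool call to move; the robot and the scene stay as the last step left them, time stands still between calls to the robot, and variables do not carry over. Pictures are saved under pics/ and viewed, and the job is handed in when it is done.

Besides the shell and the picture viewer there is one more tool, called after "Emit:" as name(argument=value, ...), one argument or row to a line, values as JSON. servo_tool: Moves the arm, as the interface text tells. Its arguments: {"type":"object","properties":{"translation":{"type":"array","items":{"type":"array","items":{"type":"number"}}},"roll":{"type":"array","items":{"type":"number"}},"gripper":{"type":"number"}},"required":["translation","roll"]}

```bash
mkdir -p pics; ls
python3 - <<'E'
from cell import *
import cv2
s=get_state();print(s)
for n in("scene","top"):
    im=read_camera(n);cv2.imwrite(f"pics/{n}0.png",im[:,:,::-1]);c=get_calibration(n);print(n,c)
E
```

```text
pics
{'t': 0.0, 'joint_pos': array([-1.27949457,  0.41798269, -0.01028702,  1.61413913,  0.00470109,
        1.11071341, -0.0530296 ]), 'qd': array([-0.00060466, -0.00218168, -0.00039386, -0.00045312, -0.00084367,
        0.00103638, -0.00076666]), 'tau': array([ 5.41950285e-04, -8.51218843e+01,  6.38810489e-01, -4.26009858e+01,
       -4.88919835e-02,  1.82377605e-02,  1.44842984e-04]), 'tool_pos': array([0.20408759, 0.59036607, 0.21583465]), 'orientation': array([-5.20392484e-01, -3.09808632e+00,  1.90790300e-03]), 'force': array([-0.10989511,  0.03425632, -0.0867493 ]), 'moment': array([ 0.00508401,  0.01669684, -0.00547216]), 'width': 1.0023791149592929}
scene {'mtx': array([[477.18704834,   0.        , 323.31418937],
       [  0.        , 477.18704834, 244.62148393],
       [  0.        ,   0.        ,   1.        ]]), 'camera_from_world': array([[-0.7521791 ,  0.65885416,  0.01173889,  0.35149511],
       [ 0.48546602,  0.56610115, -0.66622236, -0.2256108 ],
       [-0.44558877, -0.4954197 , -0.74566076,  1.15073525],
       [ 0.        ,  0.        ,  0.        ,  1.        ]])}
top {'mtx': array([[548.81046399,   0.        , 322.62639713],
       [  0.        , 548.81046399, 239.57014719],
       [  0.        ,   0.        ,   1.        ]]), 'camera_from_world': array([[ 0.02195892, -0.99966577,  0.01364389,  0.01967811],
       [-0.99475986, -0.02321013, -0.09956967,  0.54312986],
       [ 0.09985307, -0.01138595, -0.99493705,  1.15926245],
       [ 0.        ,  0.        ,  0.        ,  1.        ]])}
```

View pics/scene0.png

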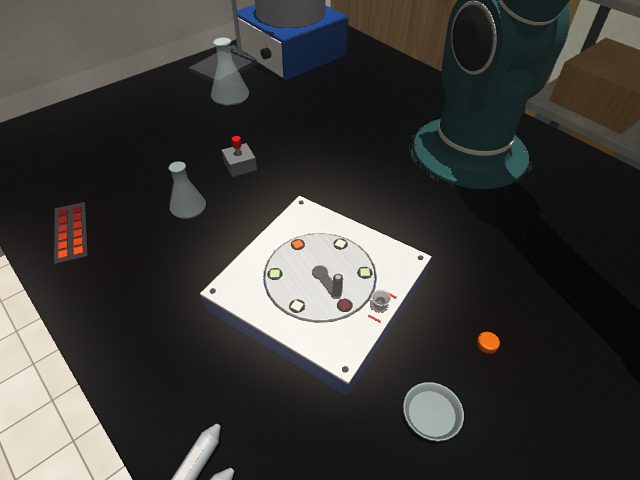

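View pics/top0.png

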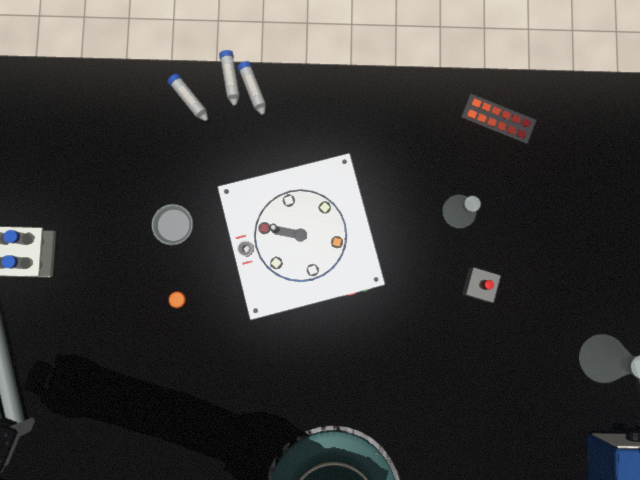

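The scene view shows the carousel at about (318,285), the funnel at (380,300), the pin at (236,143) and the dish and cap lower right. In the top view the funnel is at (246,249), the crank at (273,228), orange at (337,242), the pin at (488,285) and the flask at (462,209). I'll enlarge these next.

Run:
```python
import cv2,numpy as np
t=cv2.imread("pics/top0.png");s=cv2.imread("pics/scene0.png")
cv2.imwrite("pics/c1.png",cv2.resize(t[145:330,210:395],None,fx=3.2,fy=3.2,interpolation=cv2.INTER_CUBIC))
a=cv2.resize(t[255:315,450:525],None,fx=5,fy=5,interpolation=cv2.INTER_CUBIC)
b=cv2.resize(s[125:185,205:280],None,fx=5,fy=5,interpolation=cv2.INTER_CUBIC)
cv2.imwrite("pics/c2.png",np.hstack([a,b]))
cv2.imwrite("pics/c3.png",cv2.resize(s[230:330,260:440],None,fx=4,fy=4,interpolation=cv2.INTER_CUBIC))
```

```text
(no output)
```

View pics/c1.png

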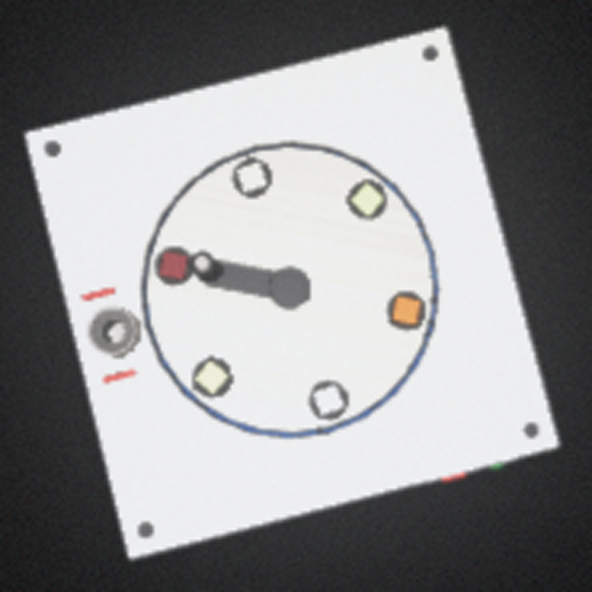

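View pics/c2.png

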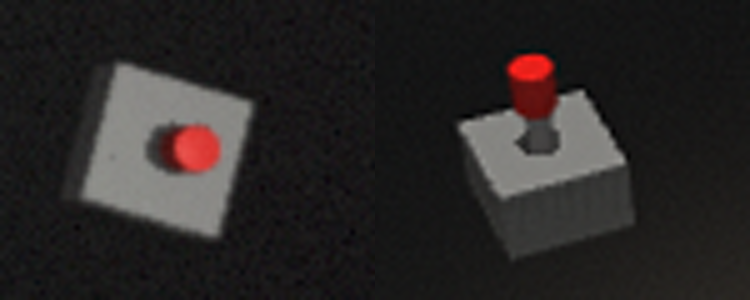

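View pics/c3.png

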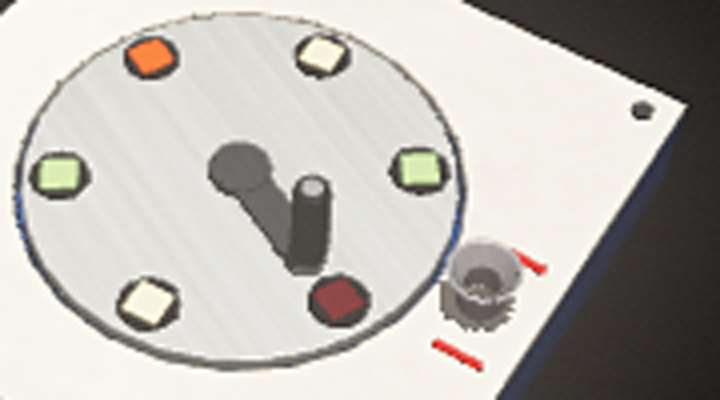

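```bash
cat > h.py <<'E'
from cell import *
import numpy as np
def proj(n,p):
    c=get_calibration(n);q=c["camera_from_world"]@np.append(p,1);u=c["mtx"]@q[:3];return u[:2]/u[2]
def back(n,uv,z):
    c=get_calibration(n);M=c["camera_from_world"];R=M[:3,:3];o=-R.T@M[:3,3]
    d=R.T@np.linalg.solve(c["mtx"],[uv[0],uv[1],1]);return o+d*(z-o[2])/d[2]
def tri(uv1,uv2):
    from scipy.optimize import least_squares
    return least_squares(lambda p:np.r_[proj("top",p)-uv1,proj("scene",p)-uv2],[.5,0,.05])
E
python3 - <<'E'
from h import *
def T(x,y):return ((x+.5)/3.2-.5+210,(y+.5)/3.2-.5+145)
cs=[back("top",T(*p),.053) for p in [(25,132),(447,27),(559,445),(130,559)]]
c=np.mean(cs,0);print("cover",np.round(cs,4),c)
for i in range(4):
    d=cs[(i+1)%4]-cs[i];print(np.linalg.norm(d),np.degrees(np.arctan2(d[1],d[0])))
dc=back("top",T(290,289),.055);print("dial",dc)
o=back("top",T(406,310),.056);cr=back("top",T(203,262),.105);f=back("top",T(114,331),.075)
print("or",o,"cr",cr,"fun",f)
print("scene or",back("scene",(297.7,244.2),.056),"cr",back("scene",(338.7,276.2),.105),"fun",back("scene",(381.2,296.5),.075))
print("pin",back("top",(489.3,284.3),.077),back("scene",(236.2,138.6),.077))
bs=[back("top",(x/5+450,y/5+255),.035) for x,y in[(117,62),(254,101),(218,238),(82,198)]];print("block",np.mean(bs,0),bs)
a=lambda p:np.degrees(np.arctan2((p-dc)[1],(p-dc)[0]))
print(a(o),a(cr),a(f),[np.linalg.norm((p-dc)[:2]) for p in(o,cr,f)])
print("flask",back("top",(460,211),0),"dish",back("top",(172,225),0.008),"cap",back("top",(177,300),.015))
E
```

```text
cover [[ 0.6495  0.2586  0.053 ]
 [ 0.728  -0.021   0.053 ]
 [ 0.4498 -0.0994  0.053 ]
 [ 0.3697  0.179   0.053 ]] [0.54925771 0.07931737 0.053     ]
0.29048155663652525 -74.32166560487335
0.28902365447355216 -164.27505771926806
0.2896988710092991 106.04609814838248
0.29088483441234947 15.879986052294317
dial [0.54839053 0.07966186 0.055     ]
or [0.53616161 0.00290124 0.056     ] cr [0.55885433 0.13352645 0.105     ] fun [0.51630071 0.19192181 0.075     ]
scene or [0.53437739 0.00482262 0.056     ] cr [0.55472415 0.13504616 0.105     ] fun [0.51407006 0.19377908 0.075     ]
pin [ 0.45288611 -0.31304871  0.077     ] [ 0.45191121 -0.30842751  0.077     ]
block [ 0.45237414 -0.31402875  0.035     ] [array([ 0.48933065, -0.29245031,  0.035     ]), array([ 0.47394859, -0.35127118,  0.035     ]), array([ 0.4152617 , -0.33524688,  0.035     ]), array([ 0.43095564, -0.27714662,  0.035     ])]
-99.05185922218088 79.00657888028874 105.9527321842018 [np.float64(0.07772862041987078), np.float64(0.05487153635956556), np.float64(0.11675639042134935)]
flask [ 0.61641736 -0.27323986  0.        ] dish [0.56885638 0.36284236 0.008     ] cap [0.40578223 0.34227442 0.015     ]
```

Emit:
servo_tool(
  translation=[
    [1.5,-2,0],
    [4,-6,0],
    [7,-10,0],
    [10,-15,0],
    [13,-20,0],
    [16,-24.5,0],
    [19,-29,0],
    [22,-33.5,0],
    [24,-38,0],
    [25,-43,0],
    [26,-48,0],
    [26,-53,0],
    [26,-58,0],
    [26,-63,0],
    [25.5,-68,0],
    [25.2,-73,0],
    [25,-78,0],
    [24.8,-82.5,0],
    [24.8,-86.5,0],
    [24.8,-90.1,-2],
  ],
  roll=[0,0,0,0,0,0,0,0,0,0,0,0,0,0,0,0,0,0,0,0],
  gripper=0.0,
)

```text
t: 2.1
tool_pos: [0.4526, -0.3097, 0.1992]
orientation: [0.52, 3.095, -0.001]
force: [1.0, 0.5, -0.0]
width: 0.499
```

Run:
```python
from h import *
import cv2
a=read_camera("scene")[:,:,::-1]
cv2.imwrite("pics/s1.png",cv2.resize(a[90:190,160:320],None,fx=5,fy=5,interpolation=cv2.INTER_CUBIC))
print(get_state()["tool_pos"],get_state()["joint_pos"])
```

```text
[ 0.44950057 -0.31564631  0.19531867] [ 0.06748413  0.34781547  0.60075936  1.84286    -0.22427703  1.01921894
  1.99093317]
```

View pics/s1.png

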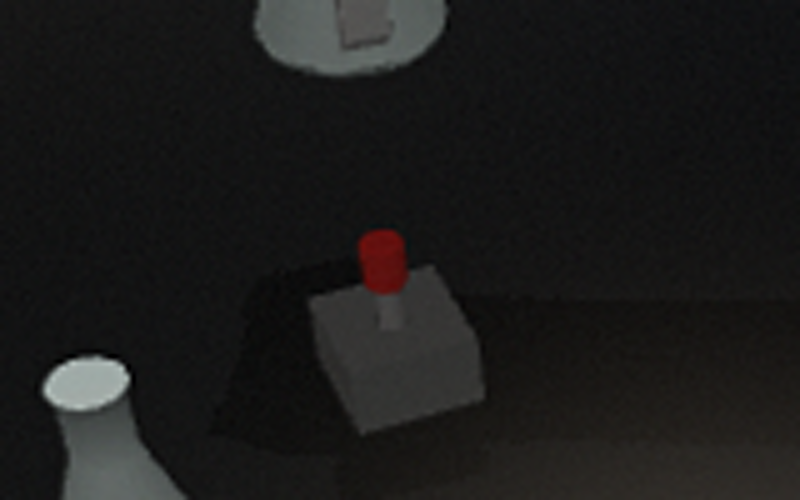

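The pin head is at (382,250) in the crop, upright in the block, and the finger is above it. Descending now.

Emit:
servo_tool(
  translation=[
    [0,0,0],
    [0,0,-2],
    [0,0,-5],
    [0,0,-8],
    [0,0,-9.5],
    [0,0,-10],
    [0,0,-10],
  ],
  roll=[0,0,0,0,0,0,0],
)

```text
t: 2.85
tool_pos: [0.4524, -0.3066, 0.0981]
orientation: [-0.519, -3.098, -0.0]
force: [1.1, 1.2, 0.3]
width: 0.498
```

Emit:
servo_tool(
  translation=[
    [0,0,0],
    [0,0,0],
  ],
  roll=[0,0],
)

```text
t: 3.05
tool_pos: [0.4528, -0.3072, 0.0989]
orientation: [0.52, 3.097, -0.001]
force: [-0.6, -0.4, -1.0]
width: 0.498
```

Run:
```python
from h import *
import cv2
a=read_camera("scene")[:,:,::-1]
cv2.imwrite("pics/s2.png",cv2.resize(a[90:190,160:320],None,fx=5,fy=5,interpolation=cv2.INTER_CUBIC))
b=read_camera("top")[:,:,::-1]
cv2.imwrite("pics/t2.png",cv2.resize(b[230:350,410:570],None,fx=5,fy=5,interpolation=cv2.INTER_CUBIC))
print(get_state()["tool_pos"])
```

```text
[ 0.45257542 -0.3071148   0.09854879]
```

View pics/s2.png

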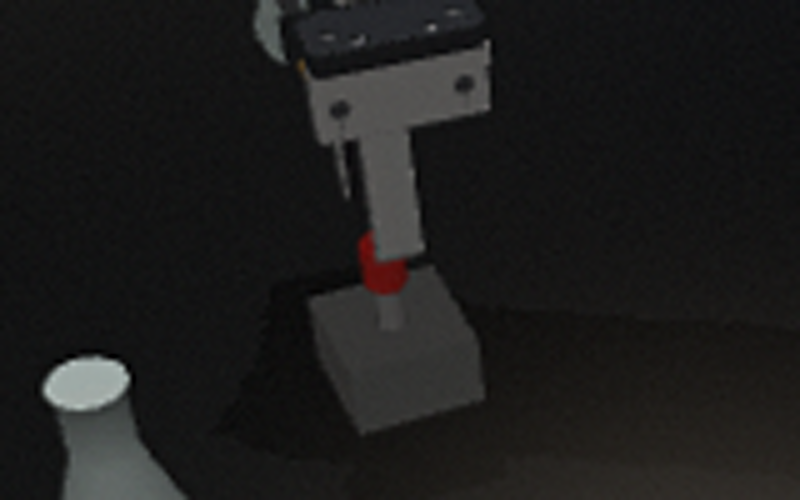

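View pics/t2.png

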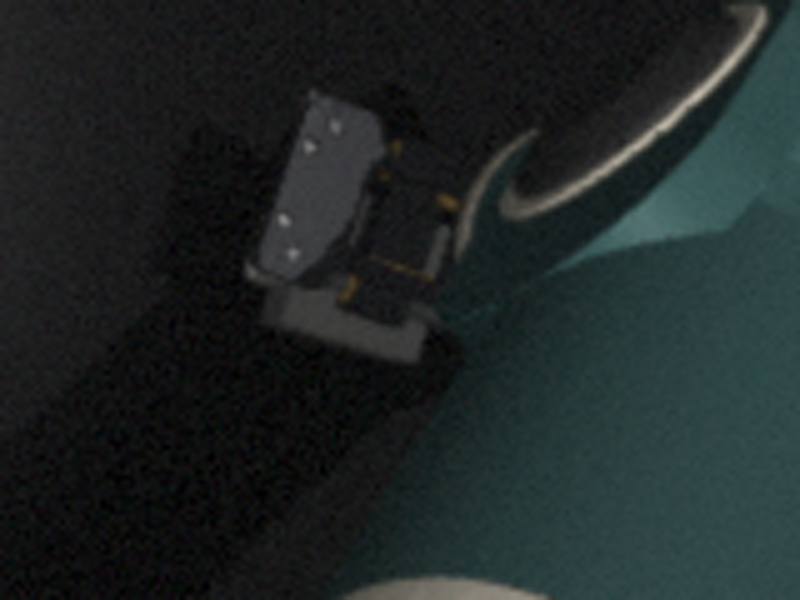

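Run:
```python
from h import *
p=np.array([.4526,-.3071,.0875])
for r in(.0235,.036):print((proj("scene",p+r*np.array([.3266,.945,0]))-[160,90])*5)
for y in(-.309,-.311,-.313):
  for x in (.450,.4525,.455): print(x,y,(proj("scene",[x,y,.077])-[160,90])*5,(proj("top",[x,y,.077])))
```

```text
[392.91170027 255.21561334]
[400.79478013 271.69781417]
0.45 -0.309 [383.89178253 240.71946552] [487.35473612 285.66062528]
0.4525 -0.309 [379.13609992 242.92344307] [487.34501912 284.44408108]
0.455 -0.309 [374.37026518 245.13212554] [487.33530641 283.22807362]
0.45 -0.311 [381.29812206 238.6429615 ] [488.32147344 285.68221998]
0.4525 -0.311 [376.54418253 240.8426389 ] [488.31154334 284.4656955 ]
0.455 -0.311 [371.78010421 243.04700758] [488.30161761 283.24970774]
0.45 -0.313 [378.70936658 236.57038447] [489.28817184 285.70381381]
0.4525 -0.313 [373.95717205 238.76577403] [489.27802864 284.48730905]
0.455 -0.313 [369.19485206 240.9658413 ] [489.26788992 283.27134099]
```

Emit:
servo_tool(
  translation=[
    [0,-0.3,0],
    [0,-0.3,-1.5],
    [0,-0.3,-3.3],
    [0,-0.3,-4.1],
    [0,-0.3,-4.1],
  ],
  roll=[0,0,0,0,0],
)

```text
t: 3.65
tool_pos: [0.4514, -0.3097, 0.0554]
orientation: [-0.52, -3.096, -0.001]
force: [-0.3, -0.7, 0.2]
width: 0.499
```

Emit:
servo_tool(
  translation=[
    [0,0,0],
    [0,0,0],
    [0,0,0],
    [0,0,0],
    [0,0,0],
  ],
  roll=[0,0,0,0,0],
  gripper=-1,
)

```text
t: 4.15
tool_pos: [0.4524, -0.31, 0.0571]
orientation: [0.52, 3.098, -0.0]
force: [-0.0, 0.0, 3.3]
width: 0.205
```

Emit:
servo_tool(
  translation=[
    [0,0,1],
    [0,0,3],
    [0,0,6],
    [0,0,9],
    [0,1,12],
    [0.5,4,13],
    [1,8,13],
    [1.5,12,13],
    [2,16,13],
    [2.5,20,13],
    [3,24,13],
    [3.5,28,13],
    [4,32,13],
    [4.5,36,13],
    [5,40,13],
    [5.5,43.5,13],
    [6,46.5,13],
    [6.3,48.5,13],
    [6.3,49.8,13],
    [6.3,50.3,13],
  ],
  roll=[0,0,0,0,0,0,0,0,0,0,0,0,0,0,0,0,0,0,0,0],
)

```text
t: 6.15
tool_pos: [0.515, 0.1938, 0.187]
orientation: [0.519, 3.098, -0.0]
force: [-0.5, -0.4, 0.3]
width: 0.201
```

Emit:
servo_tool(
  translation=[
    [0,0,0],
    [0,0,-1.5],
    [0,0,-3],
    [0,0,-3.5],
    [0,0,-3.5],
    [0,0,-3.5],
  ],
  roll=[0,0,0,0,0,0],
)

```text
t: 6.75
tool_pos: [0.5155, 0.1926, 0.1524]
orientation: [0.521, 3.098, 0.0]
force: [-0.3, 0.4, -0.4]
width: 0.207
```

Run:
```python
from h import *
import cv2
a=read_camera("scene")[:,:,::-1]
cv2.imwrite("pics/s3.png",cv2.resize(a[220:340,300:460],None,fx=5,fy=5,interpolation=cv2.INTER_CUBIC))
b=read_camera("top")[:,:,::-1]
cv2.imwrite("pics/t3.png",cv2.resize(b[190:310,170:330],None,fx=5,fy=5,interpolation=cv2.INTER_CUBIC))
s=get_state();print(s["tool_pos"],s["width"],s["joint_pos"])
```

```text
[0.51555632 0.19292623 0.15251612] 0.21035781593497774 [-0.69702969  0.37147495  0.34858284  1.87340103 -0.15622508  0.92214899
  0.96196095]
```

View pics/s3.png

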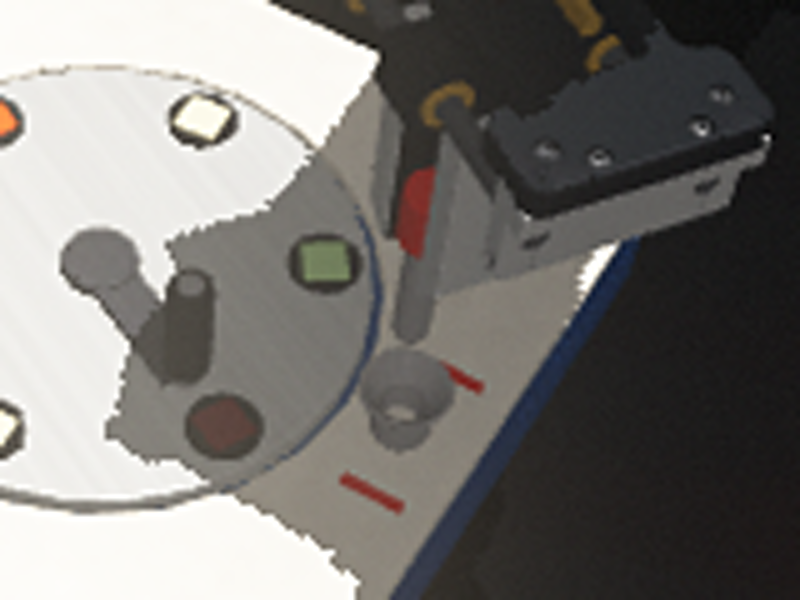

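View pics/t3.png

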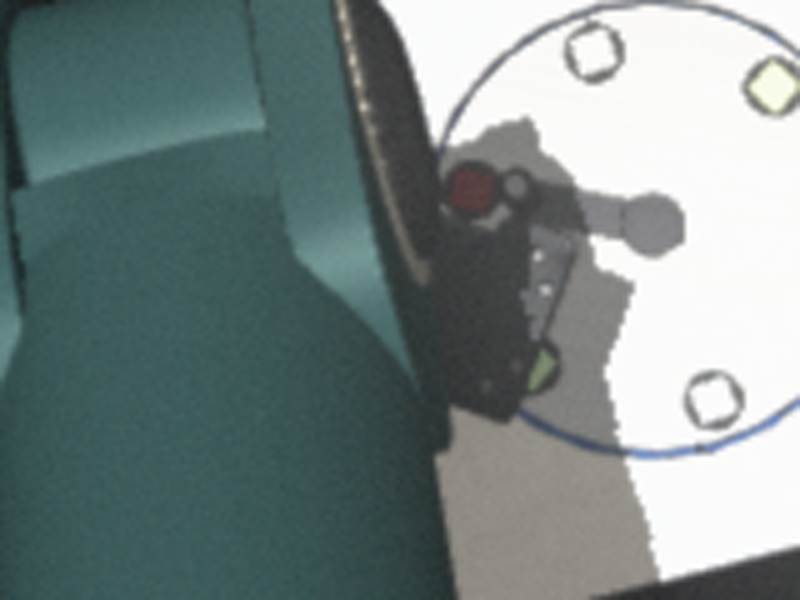

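Run:
```python
from h import *
print(back("scene",(381.7,287.4),.100),back("scene",(381.3,295.8),.075),proj("scene",[.5155,.193,.1]))
```

```text
[0.51568573 0.19288869 0.1       ] [0.51295221 0.19291825 0.075     ] [381.83324356 287.3811689 ]
```

Emit:
servo_tool(
  translation=[
    [-0.1,0,-1],
    [-0.1,0,-2],
    [-0.1,0,-2.8],
    [-0.1,0,-3.2],
    [-0.1,0,-3.5],
    [-0.1,0,-3.5],
  ],
  roll=[0,0,0,0,0,0],
)

```text
t: 7.45
tool_pos: [0.5142, 0.1932, 0.1165]
orientation: [-0.52, -3.098, 0.0]
force: [0.1, 1.2, -0.9]
width: 0.201
```

Emit:
servo_tool(
  translation=[
    [0,0,-0.3],
    [0,0,-0.6],
    [0,0,-0.9],
    [0,0,-1.1],
    [0,0,-1.1],
  ],
  roll=[0,0,0,0,0],
)

```text
t: 7.95
tool_pos: [0.5145, 0.1935, 0.1056]
orientation: [0.52, 3.098, 0.001]
force: [2.1, 4.5, -0.5]
width: 0.206
```

Emit:
servo_tool(
  translation=[
    [0.05,0.1,0],
    [0.05,0.1,-0.3],
    [0.05,0.1,-0.6],
    [0.05,0.1,-0.8],
    [0.05,0.1,-0.8],
  ],
  roll=[0,0,0,0,0],
)

```text
t: 8.45
tool_pos: [0.5145, 0.1939, 0.0973]
orientation: [-0.52, -3.098, 0.001]
force: [2.8, 2.5, -2.5]
width: 0.202
```

Emit:
servo_tool(
  translation=[
    [0,0,0],
    [0,0,0],
    [0,0,0],
  ],
  roll=[0,0,0],
  gripper=0.0,
)

```text
t: 8.75
tool_pos: [0.5146, 0.1938, 0.0978]
orientation: [-0.52, -3.098, 0.001]
force: [0.3, 0.2, -0.1]
width: 0.424
```

Emit:
servo_tool(
  translation=[
    [0,0,1],
    [0,0,3],
    [0,0,5.5],
    [0.5,-0.8,7],
    [2,-3,7],
    [4,-6,7],
    [4,-6,7],
  ],
  roll=[0,0,0,0,0,0,0],
)

```text
t: 9.45
tool_pos: [0.5566, 0.1297, 0.1689]
orientation: [0.528, 3.095, -0.002]
force: [-0.4, -0.4, 0.1]
width: 0.5
```

Run:
```python
from h import *
import cv2
a=read_camera("scene")[:,:,::-1]
cv2.imwrite("pics/s4.png",cv2.resize(a[220:340,300:460],None,fx=5,fy=5,interpolation=cv2.INTER_CUBIC))
b=read_camera("top")[:,:,::-1]
cv2.imwrite("pics/t4.png",cv2.resize(b[190:310,170:330],None,fx=5,fy=5,interpolation=cv2.INTER_CUBIC))
s=get_state();print(s["t"],s["tool_pos"],s["width"])
```

```text
9.55 [0.55483878 0.13344576 0.16828249] 0.49863315674063696
```

View pics/s4.png

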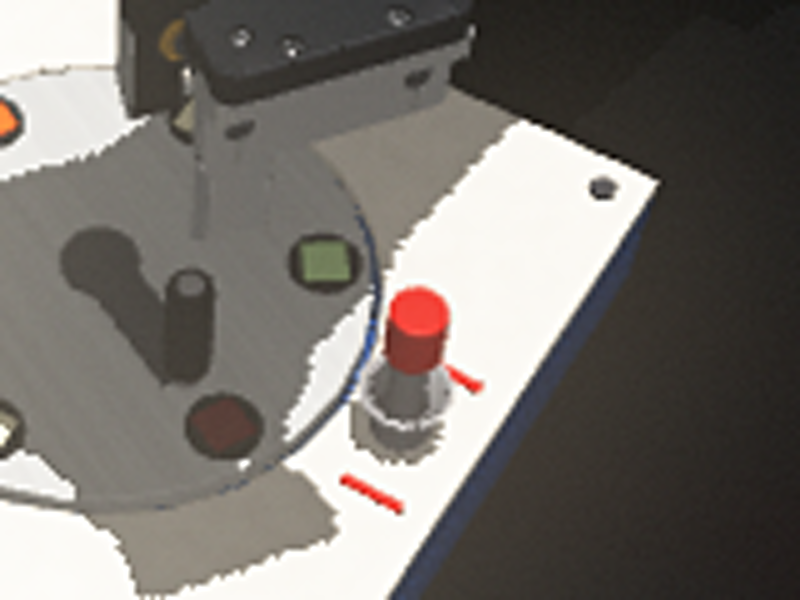

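View pics/t4.png

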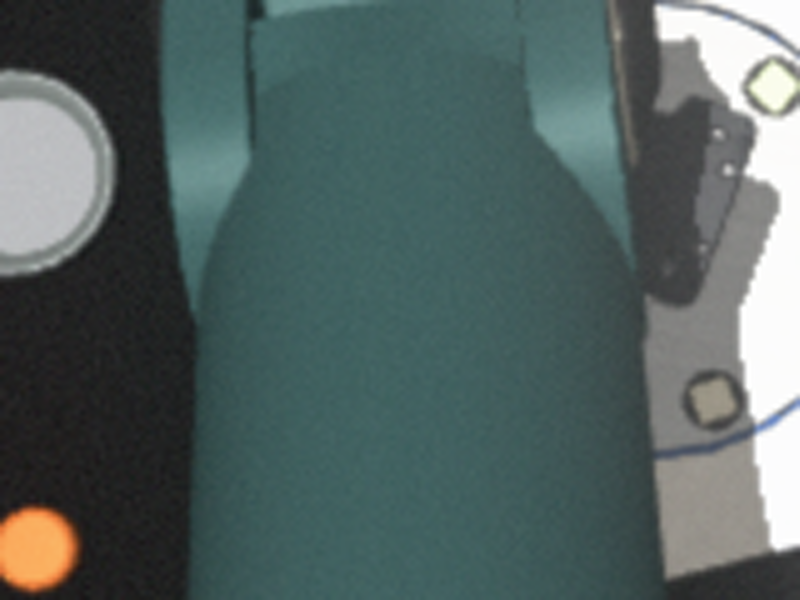

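The pin stands in the funnel, with its head top at (418,312) in the crop. Next I'll descend on the crank.

Emit:
servo_tool(
  translation=[
    [0.15,0.1,0],
    [0.15,0.1,-2],
    [0.15,0.1,-5],
    [0.15,0.1,-7.5],
    [0.15,0.1,-8.6],
    [0.15,0.1,-8.8],
    [0.15,0.1,-8.8],
  ],
  roll=[0,0,0,0,0,0,0],
)

```text
t: 10.25
tool_pos: [0.5564, 0.1355, 0.0804]
orientation: [0.52, 3.098, 0.0]
force: [0.3, 0.4, 1.7]
width: 0.502
```

Emit:
servo_tool(
  translation=[
    [0,0,0],
    [0,0,0],
    [0,0,0],
    [0,0,0],
    [0,0,0],
  ],
  roll=[0,0,0,0,0],
  gripper=-1,
)

```text
t: 10.75
tool_pos: [0.5563, 0.1351, 0.08]
orientation: [0.52, 3.098, 0.0]
force: [-0.3, -0.7, 3.8]
width: 0.164
```

Run:
```python
from h import *
import cv2
a=read_camera("scene")[:,:,::-1]
cv2.imwrite("pics/s5.png",cv2.resize(a[220:340,300:460],None,fx=5,fy=5,interpolation=cv2.INTER_CUBIC))
s=get_state();print(s["t"],s["tool_pos"],s["width"],s["force"])
```

```text
10.8 [0.55634773 0.1351292  0.08004307] 0.1630562917841731 [ 0.33641314 -0.3334381   3.78248258]
```

View pics/s5.png

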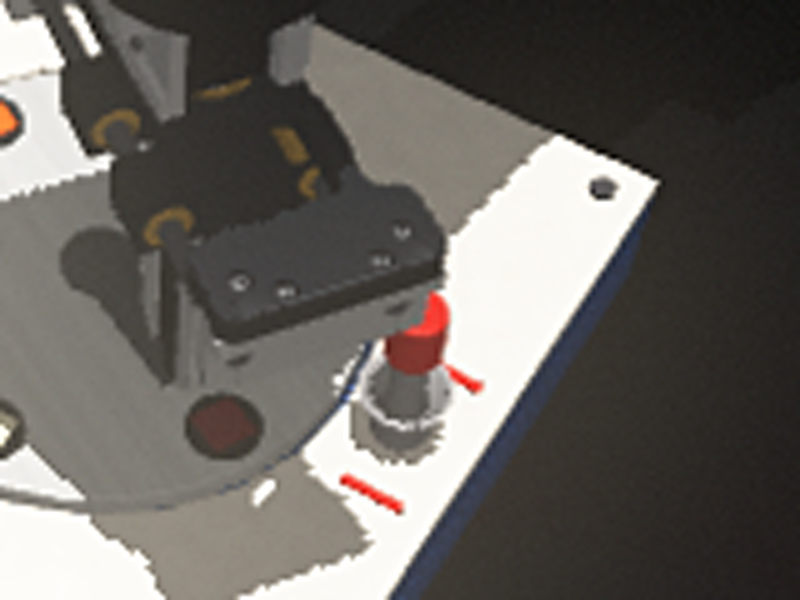

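Run:
```python
from h import *
C=np.array([.5477,.0808])
def P(r):
    a=np.radians(81-r);return (C+.055*np.array([np.cos(a),np.sin(a)]))*100
for st,rs in((0,range(4,41,4)),(40,range(46,121,5)),(120,range(122,184,1))):
    print(st,[[round(float(v),2) for v in P(r)-P(st)]+[0] for r in rs])
```

```text
0 [[0.38, -0.07, 0], [0.75, -0.17, 0], [1.11, -0.3, 0], [1.46, -0.45, 0], [1.81, -0.62, 0], [2.14, -0.82, 0], [2.45, -1.04, 0], [2.75, -1.28, 0], [3.03, -1.54, 0], [3.29, -1.82, 0]]
40 [[0.35, -0.45, 0], [0.61, -0.86, 0], [0.83, -1.28, 0], [1.02, -1.73, 0], [1.16, -2.18, 0], [1.27, -2.65, 0], [1.33, -3.13, 0], [1.35, -3.61, 0], [1.33, -4.09, 0], [1.27, -4.56, 0], [1.16, -5.03, 0], [1.02, -5.49, 0], [0.83, -5.93, 0], [0.61, -6.36, 0], [0.35, -6.76, 0]]
120 [[-0.12, -0.15, 0], [-0.19, -0.22, 0], [-0.25, -0.29, 0], [-0.32, -0.36, 0], [-0.39, -0.43, 0], [-0.45, -0.5, 0], [-0.52, -0.56, 0], [-0.59, -0.63, 0], [-0.67, -0.69, 0], [-0.74, -0.75, 0], [-0.81, -0.81, 0], [-0.89, -0.87, 0], [-0.96, -0.93, 0], [-1.04, -0.99, 0], [-1.12, -1.04, 0], [-1.2, -1.1, 0], [-1.28, -1.15, 0], [-1.36, -1.2, 0], [-1.44, -1.25, 0], [-1.52, -1.3, 0], [-1.61, -1.35, 0], [-1.69, -1.39, 0], [-1.78, -1.44, 0], [-1.86, -1.48, 0], [-1.95, -1.52, 0], [-2.04, -1.56, 0], [-2.13, -1.6, 0], [-2.21, -1.64, 0], [-2.3, -1.67, 0], [-2.39, -1.71, 0], [-2.48, -1.74, 0], [-2.57, -1.77, 0], [-2.67, -1.8, 0], [-2.76, -1.83, 0], [-2.85, -1.85, 0], [-2.94, -1.88, 0], [-3.04, -1.9, 0], [-3.13, -1.92, 0], [-3.22, -1.94, 0], [-3.32, -1.96, 0], [-3.41, -1.97, 0], [-3.51, -1.99, 0], [-3.6, -2.0, 0], [-3.7, -2.01, 0], [-3.79, -2.02, 0], [-3.89, -2.03, 0], [-3.99, -2.03, 0], [-4.08, -2.04, 0], [-4.18, -2.04, 0], [-4.27, -2.04, 0], [-4.37, -2.04, 0], [-4.47, -2.04, 0], [-4.56, -2.03, 0], [-4.66, -2.03, 0], [-4.75, -2.02, 0], [-4.85, -2.01, 0], [-4.94, -2.0, 0], [-5.04, -1.99, 0], [-5.13, -1.97, 0], [-5.23, -1.96, 0], [-5.32, -1.94, 0], [-5.42, -1.92, 0]]
```

Emit:
servo_tool(
  translation=[
    [0.38,-0.07,0],
    [0.75,-0.17,0],
    [1.11,-0.3,0],
    [1.46,-0.45,0],
    [1.81,-0.62,0],
    [2.14,-0.82,0],
    [2.45,-1.04,0],
    [2.75,-1.28,0],
    [3.03,-1.54,0],
    [3.29,-1.82,0],
    [3.29,-1.82,0],
  ],
  roll=[0,0,0,0,0,0,0,0,0,0,0],
)

```text
t: 11.9
tool_pos: [0.5894, 0.1162, 0.08]
orientation: [0.521, 3.098, -0.001]
force: [-2.4, -2.9, 5.4]
width: 0.165
```

Emit:
servo_tool(
  translation=[
    [0.35,-0.45,0],
    [0.61,-0.86,0],
    [0.83,-1.28,0],
    [1.02,-1.73,0],
    [1.16,-2.18,0],
    [1.27,-2.65,0],
    [1.33,-3.13,0],
    [1.35,-3.61,0],
    [1.33,-4.09,0],
    [1.27,-4.56,0],
    [1.16,-5.03,0],
    [1.02,-5.49,0],
    [0.83,-5.93,0],
    [0.61,-6.36,0],
    [0.35,-6.76,0],
    [0.35,-6.76,0],
  ],
  roll=[0,0,0,0,0,0,0,0,0,0,0,0,0,0,0,0],
)

```text
t: 13.5
tool_pos: [0.5922, 0.0492, 0.08]
orientation: [-0.521, -3.097, -0.0]
force: [-3.9, 0.8, 6.8]
width: 0.166
```

Run:
```python
from h import *
import cv2
a=read_camera("scene")[:,:,::-1]
cv2.imwrite("pics/s6.png",cv2.resize(a[200:360,250:450],None,fx=4,fy=3.75,interpolation=cv2.INTER_CUBIC))
s=get_state();print(s["t"],s["tool_pos"],s["width"],s["force"])
```

```text
13.55 [0.59229894 0.04931579 0.08002331] 0.16518123511979002 [-4.07027163  2.60472226  7.51911891]
```

View pics/s6.png

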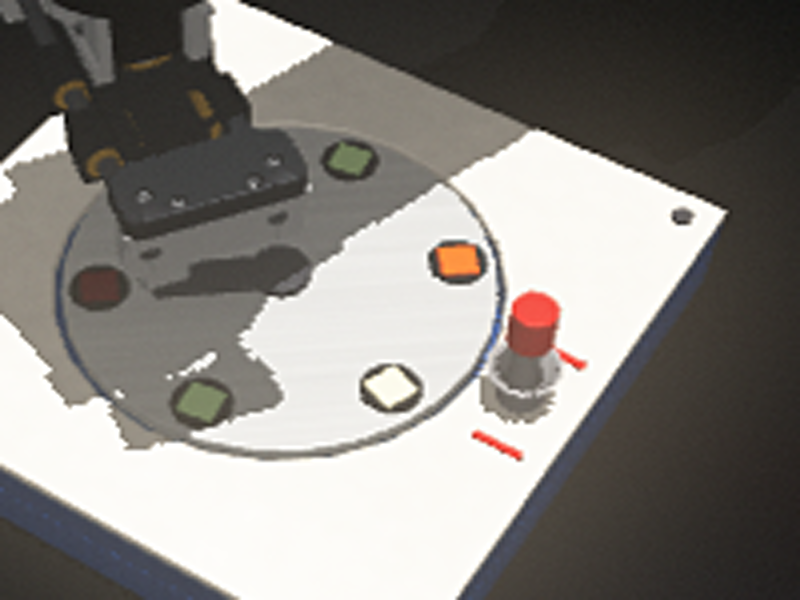

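Run:
```python
from h import *
C=np.array([.5477,.0808])
def P(r):
    a=np.radians(81-r);return np.round((C+.0548*np.array([np.cos(a),np.sin(a)]))*100,2)
def row(st,rs): 
    a=np.radians(81-rs[-1]);print(rs[-1],[[round(float(v),2) for v in P(r)-P(st)]+[0] for r in rs],"t",np.round([np.sin(a),-np.cos(a)],2))
row(116,[118,120,121,122,122.5])
r=122.5
while r<184: row(r,[r+.5,r+1,r+1.5]);r+=1.5
```

```text
122.5 [[-0.11, -0.16, 0], [-0.23, -0.31, 0], [-0.29, -0.38, 0], [-0.35, -0.46, 0], [-0.39, -0.49, 0]] t [-0.66 -0.75]
124.0 [[-0.03, -0.04, 0], [-0.06, -0.07, 0], [-0.09, -0.11, 0]] t [-0.68 -0.73]
125.5 [[-0.03, -0.03, 0], [-0.07, -0.07, 0], [-0.1, -0.1, 0]] t [-0.7  -0.71]
127.0 [[-0.04, -0.03, 0], [-0.07, -0.07, 0], [-0.1, -0.1, 0]] t [-0.72 -0.69]
128.5 [[-0.04, -0.04, 0], [-0.07, -0.07, 0], [-0.11, -0.1, 0]] t [-0.74 -0.68]
130.0 [[-0.03, -0.03, 0], [-0.07, -0.06, 0], [-0.1, -0.1, 0]] t [-0.75 -0.66]
131.5 [[-0.04, -0.03, 0], [-0.08, -0.06, 0], [-0.11, -0.09, 0]] t [-0.77 -0.64]
133.0 [[-0.04, -0.03, 0], [-0.08, -0.06, 0], [-0.12, -0.09, 0]] t [-0.79 -0.62]
134.5 [[-0.03, -0.03, 0], [-0.07, -0.06, 0], [-0.11, -0.09, 0]] t [-0.8  -0.59]
136.0 [[-0.04, -0.02, 0], [-0.08, -0.05, 0], [-0.12, -0.08, 0]] t [-0.82 -0.57]
137.5 [[-0.04, -0.03, 0], [-0.08, -0.05, 0], [-0.12, -0.08, 0]] t [-0.83 -0.55]
139.0 [[-0.04, -0.03, 0], [-0.08, -0.05, 0], [-0.12, -0.08, 0]] t [-0.85 -0.53]
140.5 [[-0.04, -0.02, 0], [-0.08, -0.05, 0], [-0.12, -0.07, 0]] t [-0.86 -0.51]
142.0 [[-0.04, -0.03, 0], [-0
[... 1530 characters left out ...]
0, 0]] t [-1.   -0.01]
172.0 [[-0.05, 0.0, 0], [-0.1, 0.0, 0], [-0.15, 0.0, 0]] t [-1.    0.02]
173.5 [[-0.04, 0.0, 0], [-0.09, 0.0, 0], [-0.14, 0.01, 0]] t [-1.    0.04]
175.0 [[-0.05, 0.0, 0], [-0.09, 0.0, 0], [-0.14, 0.0, 0]] t [-1.    0.07]
176.5 [[-0.05, 0.01, 0], [-0.1, 0.01, 0], [-0.15, 0.02, 0]] t [-1.   0.1]
178.0 [[-0.04, 0.0, 0], [-0.09, 0.01, 0], [-0.14, 0.01, 0]] t [-0.99  0.12]
179.5 [[-0.05, 0.01, 0], [-0.09, 0.01, 0], [-0.14, 0.02, 0]] t [-0.99  0.15]
181.0 [[-0.05, 0.01, 0], [-0.09, 0.02, 0], [-0.14, 0.02, 0]] t [-0.98  0.17]
182.5 [[-0.05, 0.01, 0], [-0.1, 0.02, 0], [-0.14, 0.03, 0]] t [-0.98  0.2 ]
184.0 [[-0.05, 0.01, 0], [-0.1, 0.02, 0], [-0.14, 0.03, 0]] t [-0.97  0.22]
```

Emit:
servo_tool(
  translation=[
    [-0.11,-0.16,0],
    [-0.23,-0.31,0],
    [-0.29,-0.38,0],
    [-0.35,-0.46,0],
    [-0.39,-0.49,0],
  ],
  roll=[0,0,0,0,0],
)

```text
t: 14.05
tool_pos: [0.5888, 0.0449, 0.08]
orientation: [0.52, 3.098, 0.001]
force: [-1.6, 3.0, 4.9]
width: 0.165
```

Emit:
servo_tool(
  translation=[
    [-0.03,-0.04,0],
    [-0.06,-0.07,0],
    [-0.09,-0.11,0],
  ],
  roll=[0,0,0],
)

```text
t: 14.35
tool_pos: [0.5879, 0.0438, 0.08]
orientation: [0.52, 3.098, 0.001]
force: [-1.7, 4.0, 6.4]
width: 0.163
```

Emit:
servo_tool(
  translation=[
    [-0.03,-0.03,0],
    [-0.07,-0.07,0],
    [-0.1,-0.1,0],
  ],
  roll=[0,0,0],
)

```text
t: 14.65
tool_pos: [0.5869, 0.0428, 0.08]
orientation: [0.52, 3.098, 0.001]
force: [-1.0, 4.8, 6.1]
width: 0.165
```

```bash
cat > chk.py <<'E'
from h import *
import cv2
a=read_camera("scene");b=a[255:320,365:405].astype(int)
m=(b[...,0]>110)&(b[...,1]<80)&(b[...,2]<80)
ys,xs=np.nonzero(m);s=get_state()
print("n",m.sum(),"row",ys.min()+255,round(ys.mean()+255,2),ys.max()+255,"col",round(xs.mean()+365,2),"F",np.round(s["force"],1),"p",np.round(s["tool_pos"],4),s["t"])
E
python3 chk.py
python3 - <<'E'
from h import *
for z in(.104,.091):print(proj("scene",[.5148,.1935,z]))
E
```

```text
n 111 row 279 291.22 319 col 381.92 F [-1.8  3.9  5.1] p [0.5869 0.0428 0.08  ] 14.7
[382.63764692 285.81157567]
[381.78250528 290.73957248]
```

```bash
sed -i 's/b=a\[255:320,365:405\]/b=a[255:306,372:391]/; s/xs.mean()+365/xs.mean()+372/' chk.py; python3 chk.py
```

```text
n 103 row 279 288.5 294 col 382.42 F [-1.2  4.6  5.6] p [0.5869 0.0427 0.08  ] 14.75
```

Emit:
servo_tool(
  translation=[
    [-0.04,-0.03,0],
    [-0.07,-0.07,0],
    [-0.1,-0.1,0],
  ],
  roll=[0,0,0],
)

```text
t: 15.05
tool_pos: [0.586, 0.0419, 0.08]
orientation: [0.52, 3.098, 0.001]
force: [-1.0, 4.3, 5.6]
width: 0.16
```

```bash
python3 chk.py
```

```text
n 104 row 279 288.43 294 col 382.3 F [-0.6  4.1  5.6] p [0.5859 0.0418 0.08  ] 15.1
```

Emit:
servo_tool(
  translation=[
    [-0.04,-0.04,0],
    [-0.07,-0.07,0],
    [-0.11,-0.1,0],
  ],
  roll=[0,0,0],
)

```text
t: 15.4
tool_pos: [0.5849, 0.0408, 0.08]
orientation: [0.52, 3.098, 0.001]
force: [-0.6, 4.4, 5.3]
width: 0.163
```

```bash
python3 chk.py
```

```text
n 105 row 279 288.37 294 col 382.27 F [-2.5  4.6  6.1] p [0.5848 0.0407 0.08  ] 15.45
```

Emit:
servo_tool(
  translation=[
    [-0.03,-0.03,0],
    [-0.07,-0.06,0],
    [-0.1,-0.1,0],
  ],
  roll=[0,0,0],
)

```text
t: 15.75
tool_pos: [0.5839, 0.0398, 0.08]
orientation: [0.52, 3.098, 0.001]
force: [-0.7, 5.0, 6.1]
width: 0.164
```

```bash
python3 chk.py
```

```text
n 97 row 279 288.66 294 col 382.23 F [-1.4  3.8  6.2] p [0.5838 0.0398 0.08  ] 15.8
```

Emit:
servo_tool(
  translation=[
    [-0.04,-0.03,0],
    [-0.08,-0.06,0],
    [-0.11,-0.09,0],
  ],
  roll=[0,0,0],
)

```text
t: 16.1
tool_pos: [0.5828, 0.0389, 0.08]
orientation: [0.52, 3.098, 0.001]
force: [-0.5, 4.2, 5.3]
width: 0.167
```

```bash
python3 chk.py
```

```text
n 96 row 279 288.32 294 col 382.26 F [-1.1  4.6  5.5] p [0.5827 0.0389 0.08  ] 16.15
```

Emit:
servo_tool(
  translation=[
    [-0.04,-0.03,0],
    [-0.08,-0.06,0],
    [-0.12,-0.09,0],
  ],
  roll=[0,0,0],
)

```text
t: 16.45
tool_pos: [0.5816, 0.038, 0.08]
orientation: [0.52, 3.098, 0.001]
force: [-0.7, 3.3, 4.9]
width: 0.166
```

```bash
python3 chk.py
```

```text
n 91 row 279 288.54 294 col 382.37 F [-0.3  4.1  4.3] p [0.5815 0.0379 0.08  ] 16.5
```

Emit:
servo_tool(
  translation=[
    [-0.03,-0.03,0],
    [-0.07,-0.06,0],
    [-0.11,-0.09,0],
  ],
  roll=[0,0,0],
)

```text
t: 16.8
tool_pos: [0.5805, 0.0371, 0.08]
orientation: [0.52, 3.098, 0.001]
force: [-0.2, 4.6, 4.7]
width: 0.164
```

```bash
python3 chk.py
```

```text
n 91 row 279 288.84 294 col 382.34 F [-0.5  4.7  5.9] p [0.5805 0.0371 0.08  ] 16.85
```

Emit:
servo_tool(
  translation=[
    [-0.04,-0.02,0],
    [-0.08,-0.05,0],
    [-0.12,-0.08,0],
  ],
  roll=[0,0,0],
)

```text
t: 17.15
tool_pos: [0.5793, 0.0362, 0.08]
orientation: [0.52, 3.098, 0.001]
force: [0.3, 4.2, 5.2]
width: 0.163
```

```bash
python3 chk.py
```

```text
n 93 row 279 288.39 294 col 382.45 F [-0.7  4.   6.2] p [0.5792 0.0361 0.08  ] 17.2
```

Emit:
servo_tool(
  translation=[
    [-0.04,-0.03,0],
    [-0.08,-0.05,0],
    [-0.12,-0.08,0],
  ],
  roll=[0,0,0],
)

```text
t: 17.5
tool_pos: [0.5782, 0.0354, 0.08]
orientation: [0.52, 3.098, 0.001]
force: [-0.7, 3.6, 5.6]
width: 0.163
```

```bash
python3 chk.py
```

```text
n 97 row 279 288.65 294 col 382.36 F [0.6 5.1 6.1] p [0.5781 0.0353 0.08  ] 17.55
```

Emit:
servo_tool(
  translation=[
    [-0.04,-0.03,0],
    [-0.08,-0.05,0],
    [-0.12,-0.08,0],
  ],
  roll=[0,0,0],
)

```text
t: 17.85
tool_pos: [0.5769, 0.0346, 0.08]
orientation: [0.52, 3.098, 0.001]
force: [0.5, 3.9, 4.5]
width: 0.168
```

```bash
python3 chk.py
```

```text
n 100 row 279 288.5 294 col 382.37 F [-0.8  3.6  6.1] p [0.5769 0.0345 0.08  ] 17.9
```

Emit:
servo_tool(
  translation=[
    [-0.04,-0.02,0],
    [-0.08,-0.05,0],
    [-0.12,-0.07,0],
  ],
  roll=[0,0,0],
)

```text
t: 18.2
tool_pos: [0.5758, 0.0339, 0.08]
orientation: [0.52, 3.098, 0.001]
force: [-0.4, 3.8, 4.2]
width: 0.166
```

```bash
python3 chk.py
```

```text
n 106 row 279 288.28 294 col 382.27 F [-0.2  4.1  5.2] p [0.5757 0.0338 0.08  ] 18.25
```

Emit:
servo_tool(
  translation=[
    [-0.04,-0.03,0],
    [-0.08,-0.05,0],
    [-0.12,-0.07,0],
  ],
  roll=[0,0,0],
)

```text
t: 18.55
tool_pos: [0.5746, 0.0331, 0.08]
orientation: [0.52, 3.098, 0.001]
force: [-0.6, 4.9, 4.4]
width: 0.164
```

```bash
python3 chk.py
```

```text
n 104 row 279 288.38 294 col 382.33 F [0.5 4.  5.6] p [0.5745 0.0331 0.08  ] 18.6
```

Emit:
servo_tool(
  translation=[
    [-0.05,-0.03,0],
    [-0.09,-0.05,0],
    [-0.13,-0.07,0],
  ],
  roll=[0,0,0],
)

```text
t: 18.9
tool_pos: [0.5733, 0.0325, 0.08]
orientation: [0.52, 3.098, 0.001]
force: [0.8, 4.1, 5.2]
width: 0.162
```

```bash
python3 chk.py
```

```text
n 94 row 279 288.44 294 col 382.38 F [0.2 4.  5.6] p [0.5732 0.0324 0.08  ] 18.95
```

Emit:
servo_tool(
  translation=[
    [-0.04,-0.02,0],
    [-0.08,-0.04,0],
    [-0.13,-0.07,0],
  ],
  roll=[0,0,0],
)

```text
t: 19.25
tool_pos: [0.572, 0.0318, 0.08]
orientation: [0.52, 3.098, 0.001]
force: [1.0, 5.1, 5.2]
width: 0.164
```

```bash
python3 chk.py
```

```text
n 100 row 279 288.57 294 col 382.28 F [-0.8  4.8  5.6] p [0.572  0.0317 0.08  ] 19.3
```

Emit:
servo_tool(
  translation=[
    [-0.04,-0.02,0],
    [-0.08,-0.04,0],
    [-0.13,-0.06,0],
  ],
  roll=[0,0,0],
)

```text
t: 19.6
tool_pos: [0.5708, 0.0311, 0.08]
orientation: [0.52, 3.098, 0.001]
force: [1.4, 4.3, 5.6]
width: 0.168
```

```bash
python3 chk.py
```

```text
n 97 row 279 288.44 294 col 382.39 F [0.9 4.6 6.4] p [0.5706 0.0311 0.08  ] 19.65
```

Emit:
servo_tool(
  translation=[
    [-0.04,-0.02,0],
    [-0.08,-0.04,0],
    [-0.13,-0.05,0],
  ],
  roll=[0,0,0],
)

```text
t: 19.95
tool_pos: [0.5694, 0.0305, 0.08]
orientation: [0.52, 3.098, 0.001]
force: [1.7, 2.7, 4.5]
width: 0.164
```

```bash
python3 chk.py
python3 - <<'E'
from h import *
import cv2
a=read_camera("scene")[:,:,::-1]
cv2.imwrite("pics/s7.png",cv2.resize(a[230:350,320:440],None,fx=5,fy=5,interpolation=cv2.INTER_CUBIC))
E
```

```text
n 97 row 279 288.45 294 col 382.43 F [-0.1  3.9  5.8] p [0.5693 0.0305 0.08  ] 20.0
```

View pics/s7.png

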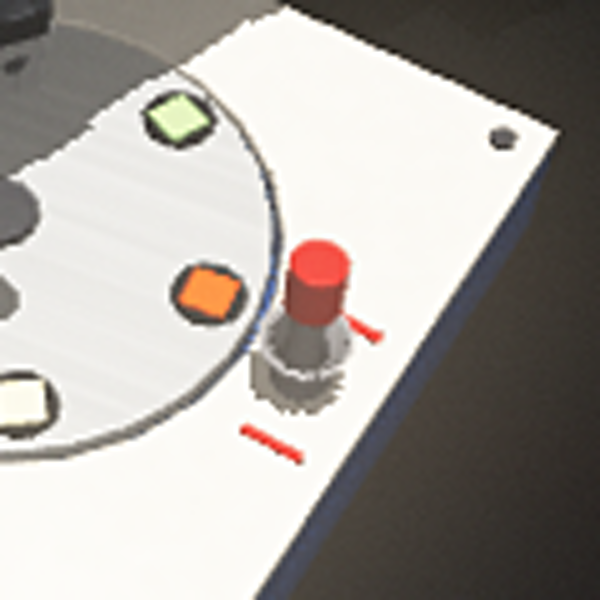

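Run:
```python
from h import *
p=back("scene",(361.8,288.6),.056);print(p)
for C in((.547,.0803),(.5477,.0808)):print(np.degrees(np.arctan2(p[1]-C[1],p[0]-C[0])),np.hypot(p[1]-C[1],p[0]-C[0]))
print(np.degrees(np.arctan2(.0305-.0808,.5693-.5477)))
```

```text
[0.51589416 0.15282127 0.056     ]
113.21547596180746 0.07891075766922989
113.82708714301644 0.07873166193459397
-66.7601796209475
```

Orange is about 8° before the guide, so the notch wasn't on the near side. I'll turn through the excluded stretch at moderate speed and then feel slowly again.

Emit:
servo_tool(
  translation=[
    [-0.09,-0.04,0],
    [-0.18,-0.07,0],
    [-0.27,-0.11,0],
    [-0.36,-0.14,0],
    [-0.45,-0.17,0],
    [-0.54,-0.19,0],
  ],
  roll=[0,0,0,0,0,0],
)

```text
t: 20.65
tool_pos: [0.564, 0.0285, 0.08]
orientation: [0.52, 3.097, 0.0]
force: [0.9, 2.9, 5.1]
width: 0.166
```

```bash
python3 chk.py
```

```text
n 78 row 279 288.91 294 col 382.29 F [0.  4.  5.7] p [0.5639 0.0284 0.08  ] 20.7
```

Emit:
servo_tool(
  translation=[
    [-0.09,-0.03,0],
    [-0.18,-0.05,0],
    [-0.27,-0.08,0],
    [-0.36,-0.1,0],
    [-0.46,-0.12,0],
    [-0.55,-0.14,0],
  ],
  roll=[0,0,0,0,0,0],
)

```text
t: 21.3
tool_pos: [0.5585, 0.027, 0.08]
orientation: [0.52, 3.097, 0.0]
force: [1.5, 3.6, 5.0]
width: 0.161
```

```bash
python3 chk.py
```

```text
n 87 row 279 288.62 294 col 382.44 F [1.3 3.8 7.1] p [0.5584 0.027  0.08  ] 21.35
```

Emit:
servo_tool(
  translation=[
    [-0.05,-0.01,0],
    [-0.1,-0.02,0],
    [-0.15,-0.02,0],
  ],
  roll=[0,0,0],
)

```text
t: 21.65
tool_pos: [0.5571, 0.0267, 0.08]
orientation: [0.52, 3.097, 0.0]
force: [1.7, 2.3, 5.4]
width: 0.166
```

```bash
python3 chk.py
```

```text
n 85 row 279 288.91 294 col 382.32 F [1.4 2.6 6. ] p [0.557  0.0267 0.08  ] 21.7
```

Emit:
servo_tool(
  translation=[
    [-0.04,-0.01,0],
    [-0.09,-0.02,0],
    [-0.14,-0.03,0],
  ],
  roll=[0,0,0],
)

```text
t: 22.0
tool_pos: [0.5557, 0.0264, 0.08]
orientation: [0.52, 3.097, 0.0]
force: [1.7, 2.5, 6.8]
width: 0.165
```

```bash
python3 chk.py
```

```text
n 84 row 279 288.6 294 col 382.36 F [1.4 2.8 5.2] p [0.5556 0.0265 0.08  ] 22.05
```

Emit:
servo_tool(
  translation=[
    [-0.04,0,0],
    [-0.09,-0.01,0],
    [-0.14,-0.01,0],
  ],
  roll=[0,0,0],
)

```text
t: 22.35
tool_pos: [0.5543, 0.0263, 0.08]
orientation: [0.52, 3.097, 0.0]
force: [0.8, 3.0, 4.5]
width: 0.163
```

```bash
python3 chk.py
```

```text
n 86 row 279 288.91 294 col 382.41 F [0.1 2.2 5.8] p [0.5542 0.0263 0.08  ] 22.4
```

Emit:
servo_tool(
  translation=[
    [-0.05,-0.01,0],
    [-0.09,-0.01,0],
    [-0.14,-0.02,0],
  ],
  roll=[0,0,0],
)

```text
t: 22.7
tool_pos: [0.5529, 0.0261, 0.08]
orientation: [0.52, 3.097, 0.0]
force: [2.2, 2.4, 5.3]
width: 0.165
```

```bash
python3 chk.py
```

```text
n 91 row 279 288.79 294 col 382.38 F [1.7 2.8 5.5] p [0.5528 0.0261 0.08  ] 22.75
```

Emit:
servo_tool(
  translation=[
    [-0.05,0,0],
    [-0.1,-0.01,0],
    [-0.15,-0.01,0],
  ],
  roll=[0,0,0],
)

```text
t: 23.05
tool_pos: [0.5513, 0.026, 0.08]
orientation: [0.52, 3.097, 0.0]
force: [2.7, 2.0, 6.0]
width: 0.164
```

```bash
python3 chk.py
```

```text
n 95 row 279 288.68 294 col 382.36 F [1.  3.2 5.8] p [0.5513 0.026  0.08  ] 23.1
```

Emit:
servo_tool(
  translation=[
    [-0.04,0,0],
    [-0.09,0,0],
    [-0.14,-0.01,0],
  ],
  roll=[0,0,0],
)

```text
t: 23.4
tool_pos: [0.55, 0.0259, 0.08]
orientation: [0.52, 3.097, 0.0]
force: [2.7, 4.0, 4.6]
width: 0.166
```

```bash
python3 chk.py
```

```text
n 88 row 279 288.81 294 col 382.22 F [2.  2.3 6.5] p [0.5499 0.0259 0.08  ] 23.45
```

Emit:
servo_tool(
  translation=[
    [-0.05,0,0],
    [-0.09,0,0],
    [-0.14,0,0],
  ],
  roll=[0,0,0],
)

```text
t: 23.75
tool_pos: [0.5486, 0.0259, 0.08]
orientation: [0.52, 3.097, 0.0]
force: [1.3, 2.6, 6.0]
width: 0.164
```

```bash
python3 chk.py
```

```text
n 93 row 279 288.69 294 col 382.37 F [1.8 2.6 5.7] p [0.5485 0.0259 0.08  ] 23.8
```

Emit:
servo_tool(
  translation=[
    [-0.05,0,0],
    [-0.1,0,0],
    [-0.15,0,0],
  ],
  roll=[0,0,0],
)

```text
t: 24.1
tool_pos: [0.5471, 0.0258, 0.08]
orientation: [0.52, 3.097, 0.0]
force: [2.2, 2.4, 5.3]
width: 0.166
```

```bash
python3 chk.py
```

```text
n 96 row 279 288.7 294 col 382.29 F [2.7 2.3 5.4] p [0.547  0.0258 0.08  ] 24.15
```

Emit:
servo_tool(
  translation=[
    [-0.04,0,0],
    [-0.09,0,0],
    [-0.14,0.01,0],
  ],
  roll=[0,0,0],
)

```text
t: 24.45
tool_pos: [0.5457, 0.0258, 0.08]
orientation: [0.52, 3.097, -0.0]
force: [2.4, 2.6, 5.6]
width: 0.161
```

```bash
python3 chk.py
```

```text
n 102 row 279 288.37 294 col 382.32 F [2.  1.2 6.1] p [0.5456 0.0259 0.08  ] 24.5
```

Emit:
servo_tool(
  translation=[
    [-0.05,0,0],
    [-0.09,0,0],
    [-0.14,0,0],
  ],
  roll=[0,0,0],
)

```text
t: 24.8
tool_pos: [0.5442, 0.0259, 0.08]
orientation: [0.52, 3.097, -0.0]
force: [0.7, 2.1, 6.2]
width: 0.163
```

```bash
python3 chk.py
```

```text
n 102 row 279 288.5 294 col 382.37 F [2.2 2.9 4.9] p [0.5442 0.0259 0.08  ] 24.85
```

Emit:
servo_tool(
  translation=[
    [-0.05,0.01,0],
    [-0.1,0.01,0],
    [-0.15,0.02,0],
  ],
  roll=[0,0,0],
)

```text
t: 25.15
tool_pos: [0.5428, 0.026, 0.08]
orientation: [0.521, 3.097, -0.0]
force: [2.4, 1.0, 5.3]
width: 0.164
```

```bash
python3 chk.py
```

```text
n 97 row 279 288.71 294 col 382.42 F [1.7 1.8 5.9] p [0.5427 0.026  0.08  ] 25.2
```

Emit:
servo_tool(
  translation=[
    [-0.04,0,0],
    [-0.09,0.01,0],
    [-0.14,0.01,0],
  ],
  roll=[0,0,0],
)

```text
t: 25.5
tool_pos: [0.5414, 0.0261, 0.08]
orientation: [0.521, 3.097, -0.0]
force: [2.9, 2.3, 5.6]
width: 0.161
```

```bash
python3 chk.py
```

```text
n 104 row 277 286.56 294 col 384.34 F [1.5 1.6 6.6] p [0.5413 0.0261 0.08  ] 25.55
```

```bash
python3 - <<'E'
from h import *
import cv2
a=read_camera("scene")[:,:,::-1]
cv2.imwrite("pics/s8.png",cv2.resize(a[230:350,320:440],None,fx=5,fy=5,interpolation=cv2.INTER_CUBIC))
E
python3 chk.py
```

```text
n 104 row 276 286.27 294 col 384.5 F [1.8 1.7 5.5] p [0.5413 0.0261 0.08  ] 25.65
```

View pics/s8.png

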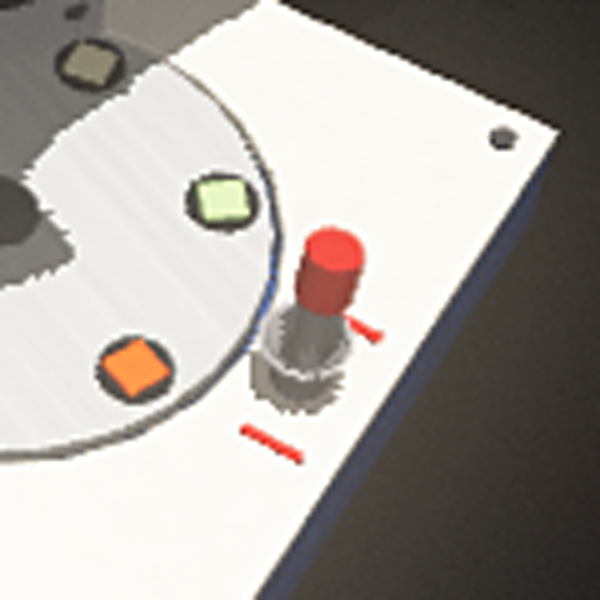

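The head has moved up and to the right, to (332,250) in the crop. The pin is leaning upstream as its foot overhangs the arriving notch edge. I'll continue in smaller steps.

Emit:
servo_tool(
  translation=[
    [-0.03,0,0],
    [-0.05,0.01,0],
  ],
  roll=[0,0],
)

```text
t: 25.85
tool_pos: [0.5408, 0.0262, 0.08]
orientation: [0.521, 3.097, -0.0]
force: [0.5, 1.2, 6.3]
width: 0.163
```

```bash
python3 chk.py
```

```text
n 100 row 277 286.42 294 col 384.39 F [0.8 1.1 5.8] p [0.5408 0.0262 0.08  ] 25.9
```

Emit:
servo_tool(
  translation=[
    [-0.03,0,0],
    [-0.06,0.01,0],
    [-0.08,0.01,0],
  ],
  roll=[0,0,0],
)

```text
t: 26.2
tool_pos: [0.54, 0.0263, 0.08]
orientation: [0.521, 3.097, -0.0]
force: [1.0, 1.2, 6.0]
width: 0.16
```

```bash
python3 chk.py
```

```text
n 96 row 277 286.49 294 col 384.32 F [1.6 2.3 7.2] p [0.54   0.0263 0.08  ] 26.25
```

Emit:
servo_tool(
  translation=[
    [-0.03,0,0],
    [-0.06,0.01,0],
    [-0.08,0.01,0],
  ],
  roll=[0,0,0],
)

```text
t: 26.55
tool_pos: [0.5392, 0.0264, 0.08]
orientation: [0.52, 3.097, -0.0]
force: [1.7, 1.5, 6.3]
width: 0.162
```

```bash
python3 chk.py
```

```text
n 104 row 277 286.67 294 col 384.26 F [0.8 2.  6.3] p [0.5392 0.0264 0.08  ] 26.6
```

Emit:
servo_tool(
  translation=[
    [-0.03,0,0],
    [-0.06,0.01,0],
    [-0.08,0.02,0],
  ],
  roll=[0,0,0],
)

```text
t: 26.9
tool_pos: [0.5383, 0.0265, 0.08]
orientation: [0.521, 3.097, -0.0]
force: [0.8, 1.2, 6.9]
width: 0.166
```

```bash
python3 chk.py
```

```text
n 79 row 284 294.04 299 col 381.67 F [0.9 1.2 6.8] p [0.5383 0.0265 0.08  ] 26.95
```

The head dropped by about 5.5 px, as expected for 13 mm. I'm stopping here, releasing the crank and retreating straight up.

Emit:
servo_tool(
  translation=[
    [0,0,0],
    [0,0,0],
    [0,0,0],
    [0,0,0],
    [0,0,1],
    [0,0,3],
    [0,0,6],
    [0,0,10],
    [0,0,13],
    [0,0,14],
    [0,0,14],
  ],
  roll=[0,0,0,0,0,0,0,0,0,0,0],
  gripper=0.0,
)

```text
t: 28.05
tool_pos: [0.5386, 0.0269, 0.2213]
orientation: [0.52, 3.096, 0.002]
force: [0.1, 0.1, 0.1]
width: 0.499
```

```bash
python3 chk.py
python3 - <<'E'
from h import *
import cv2
a=read_camera("scene")[:,:,::-1]
cv2.imwrite("pics/s9.png",cv2.resize(a[200:360,250:450],None,fx=4,fy=3.75,interpolation=cv2.INTER_CUBIC))
cv2.imwrite("pics/s9f.png",a)
E
```

```text
n 72 row 284 293.9 299 col 380.79 F [1.3 0.3 0.3] p [0.538  0.0269 0.2199] 28.1
```

View pics/s9.png

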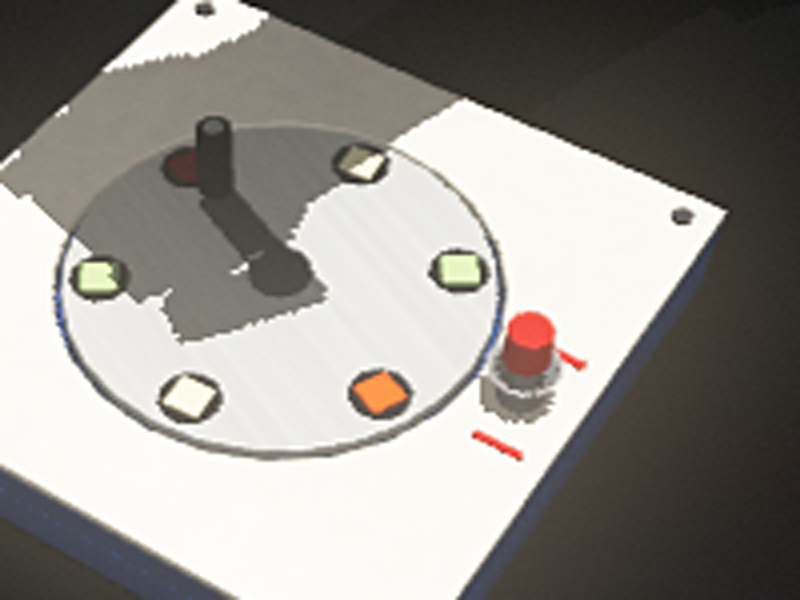

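View pics/s9f.png

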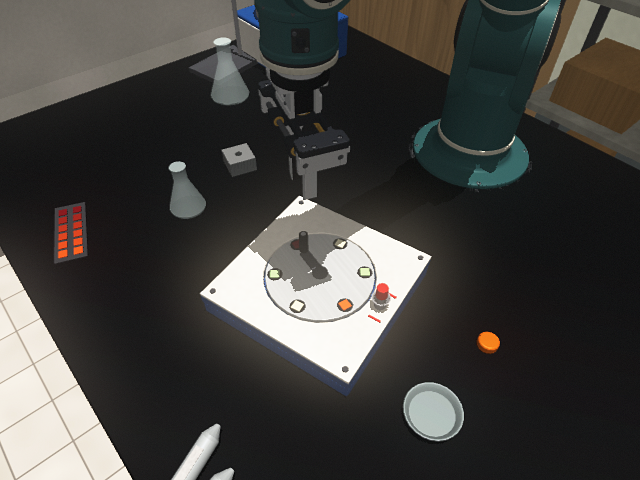

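The pin head is lower and upright at (382,291). The flask (186,195), dish (433,411) and cap (488,342) haven't moved.

Run:
```python
from h import *
print([np.round(proj("scene",[.5148,.1937,z]),1) for z in(.102,.108,.115)],"seen", 250+530/4,200+330/3.75)
hand_in()
```

```text
[array([382.6, 286.7]), array([383. , 284.3]), array([383.5, 281.6])] seen 382.5 288.0
the job is handed in; nothing more can be done
```

I stood the pin in the funnel, then turned the dial clockwise (the shorter way) by its crank grip until the pin dropped into the notch. By the camera it is fully home.

- **Finding the notch:** it was about 25–26° past the orange sample. I felt for it in steps of 1.5° or less, checking force and camera after each, except for about 12° where the notch could not be, which I turned a little faster. The pin first leaned as the notch edge arrived, then dropped, and I stopped there.
- **Pin seated:** the head top shows at about row 288 in the scene camera. It should be near 287 when fully home, and near 282 if still standing on the ring.
- **Forces:** while I was turning the dial, no sideways force reading at the wrist was above about 5.5 N, well under the 21 N that would strain the pin.
- **Surroundings:** flask, dish and cap are where they started. The gripper is open and clear above the dial, and I handed in after about 28 s.

I did not nudge the dial to confirm that it is locked; that rests on the pin's drop as seen by the camera. No final check failed or disagreed. Early on, the two cameras differed by 2–5 mm on positions, which I settled from the robot's own position and by feel.

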